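# Unlock and open the medicine box

## Task

Open the locked medicine box: take the round-headed key out of the wooden key dock, push it fully down into the lock in the front strip of the box's top and turn it clockwise about a quarter turn, until the hidden bolt lets go and the lid springs ajar. Leave the key turned and fully home in the lock, and swing the lid up wide open so that it stays up by itself. Leave the square-headed key in its place in the dock.

Things in the scene. Friction and masses are not known exactly. Their poses are not given: they have to be found in the camera images.
- box_key_head (a point): Centre of the head of the key that fits: black plastic disc 33 mm across, 10 mm thick (grip across that), on a collar 24 mm wide, 10 mm thick, 12 mm high. Key upright, blade down, in an outer slot of the dock (which one varies), collar on the dock's top. Point: 24 mm above collar's underside, 16.5 mm below head's top. Axes: x through the thickness, y along the width, z up. 20 to 45 g.
- box_key_tip (a point): Tip of that key's steel blade, 52 mm below the head's centre. The blade is 4 mm thick (x), 10 mm wide (y), 28 mm long below the collar; its last 3.5 mm are reduced to 2.6 x 7 mm. The key is the same turned half round and fits either way.
- spare_key_head (a point): Centre of the head of the other key, in the other outer slot of the dock, which must stay there. Same materials; square head 33 mm wide, 30 mm high, 10 mm thick; its 14.5 mm wide blade does not go into the lock. 24 mm above the dock's top; axes as for the box key.
- key_dock: Fixed wooden block, 46 (x) x 140 (y) x 34 mm high, origin at the centre of its underside. Three slots in a row at y = -45, 0, +45 mm, each 7 x 16.5 mm, 30 mm deep, long side along y; the middle one is empty. A key in a slot has its thickness along the dock's x, where there is free room for fingers on both sides.
- lock_face (a point): Centre of the lock's round level steel face (25 mm across, 87 mm above the work surface, 2 mm proud of the 60 mm deep fixed strip at the front of the box's top). Fixed to the box: x to the box's back, y to its left, z up. Keyway here 5.4 x 11.4 mm, mouth chamfered 1.5 mm; while locked its long side lies along x, so the key's width goes along x, its thickness along y.
- keyway_floor (a point): Where the blade's tip is when the key is fully home, 28 mm below the lock face; the collar then sits on the face, the head's centre 24 mm above it. The last 6 mm push down a sprung pin (about 2 to 3.5 N): it blocks the lock until the key is within 2 mm of home and lifts the key if let go unturned; past about 45 degrees of turn it stays down and the key stays home.
- lock_plug (a joint): Turn of the lock, rad: 0 locked, grows clockwise seen from above, stop at 1.5. Stays where it is left (friction 0.04 N m). The bolt lets go of the lid at about 0.9.
- lid (a joint): Opening of the lid, rad: 0 closed (held by the bolt), 1.57 upright, stop at 1.75. When the bolt lets go, springs in the hinges lift the lid by themselves to about 0.35; from there it is balanced, moves with about 1 N at its front edge and stays where it is left.
- lid_edge (a point): Middle of the lid's front edge (rolled lip 8 mm thick); moves with the lid; 34 mm behind the lock face's centre while closed. The lid has no handle: once ajar its front edge is pushed up and back, from the front or from below. The box is grey painted steel, 220 mm wide, 180 mm deep, 85 mm high.
- lid_hinge (a point): Middle of the lid's hinge axis, at the back of the box, 82 mm above the work surface, fixed to the box with the same axes as the lock face; the hinge axis runs along y. The lid's front edge is 116.5 mm from it. The lock face is 152 mm in front of this point and 45 mm to its right.

How it is judged (in metres and radians):
On the way, in this order (a step that is already met when the one before it is completed fails the run):
1. the round-headed key is fully home in the lock (z of box_key_head in the frame of lock_face between 0.02 and 0.0257 m and horizontal distance between box_key_head and lock_face below 0.005 m and angle between box_key_head's own z axis and vertical below 0.12 rad), for 0.1 s.
2. the key, still home, has turned the lock about 50 degrees or more clockwise (all of step 1 and value of joint lock_plug above 0.85 rad), for 0.1 s.
At the end, for the whole second after the job is handed in: The lid stands still by itself, open more than 60 degrees; the round-headed key is in the lock, fully home (within 1.7 mm) and upright, with the lock turned more than 0.85 rad (49 degrees) clockwise (all of step 2 and value of joint lid above 1.05 rad and velocity of joint lid between -0.05 and 0.05 rad/s); the robot touches nothing.
It fails at once if the square-headed key is moved more than 15 mm (distance of spare_key_head from where it was at the start of the episode above 0.015 m).
It also fails if it takes over 51 s, if anything falls off the work surface, if the arm or the gripper's body presses on something with over 40 N, if the wrist force passes 120 N, or if a joint passes its speed limit or range.

## Robot

A 6-joint arm with a two-finger parallel gripper is mounted at the origin on the work surface; the furniture and walls round the work are solid. World frame = base frame: x ahead of the robot, y to its left, z up, the work surface at z = 0. Lengths are in mm, angles in rad, forces in N, time in s.
With the tool pointing down it reaches from about 300 to 875 mm from the base axis. Payload 4.2 kg.
Tool frame: the origin (TCP) lies between the finger pads; the fingertips stand 19 mm ahead of it and the grasp point (between the pads) is the TCP; z points along the fingers, y is the line along which they close (so a half turn about z gives the same grasp; the last joint's range is limited). The gripper opens to 85 mm and grips with 20 to 120 N. Pads are 22 mm wide; open, the fingers measure 114 mm over their backs; the gripper's body (76 mm by 85 mm) begins 54 mm behind the grasp point. The pads swing forward as they close: fully open they stand 13 mm farther back than shut.
Start: joints at [-1.361, 0.32, 1.565, -0, 1.257, -0.02], TCP at [130.976, -559.897, 250.338] pointing down, gripper open.
Joint ranges: [-3.11, 3.11], [-0.84, 2.01], [0.21, 2.61], [-1.34, 4.49], [0.05, 2.63], [-2.56, 2.56]. Speed limits (rad/s): [2.57, 2.57, 3.14, 3.14, 3.14, 3.14].

## Interface

Orientations are given as a unit quaternion [w, x, y, z].
In Python, from rig import get_obs, grab_frame, job_done gives the robot as it stands.
- The arm moves only by the tool apply_moves, never from a script. Its argument "moves" is a list of rows, each a list of 2 entries, a list of its own where there are three numbers: the shift along the tool's x, y, z in mm, then the turn about the tool's z in rad. In form: [[[x, y, z], yaw], ...]. A call has 1 to 20 rows; each row is the pose to reach, as a shift and turn from the pose commanded when the call began, along the tool's axes at that moment; what a row does not reach only later rows make up. A row lasts 1/12 s, in which the tool goes at most 41.7 mm and 7.16 degrees, less where a joint would pass 70% of its speed; a pose out of reach is approached as far as the arm can. A call with a gripper value outside its range is refused whole. "hand" is the finger opening in mm, from 0 to 85.4, set as the call begins (left out, the last holds). The fingers move at their own pace and stop on an object; "newtons" is the grip in N (left out, the last holds). Time passes only in rows, so rows that repeat a pose let the fingers close. It gives the time, the measured TCP pose, the force, the opening and the grip force at its end, in the units of the state.
- get_obs(): the state, without advancing time (a new reading comes with each control period).
- grab_frame(name): name is "side" or "top"; returns a dict with "pixels" (420x560x3 uint8, red, green, blue), "z_map" (420x560 float32, mm along the optical axis (not along the pixel's ray), 0 where there is no reading), "fx", "fy", "cx", "cy" (pixels), "extrinsics" (4x4, takes a point from world to camera coordinates). Camera axes: x right, y down, z forward; pixel columns grow to the right and rows downward; lengths in mm; the calibration is good to about 2 mm. A picture is of the moment at which its call begins.
- job_done(): hands the job in; it is judged then, once.
The state is a dict: "t": time; "joints": joint angles; "joint_vel": joint speeds; "joint_torque": joint torques, N m; "eef_pos": TCP position; "tcp_rot": TCP orientation; "ft_force": force on the tool from outside, world axes, zero at the start; "wrist_torque": the same for the moment, N m; "finger_gap": finger opening in mm; "finger_force": force on a finger pad.
Only numpy, scipy, OpenCV 4.12 (cv2) and the standard library are available. Lean on these libraries where they do the work, as an engineer would, in place of code of your own. Each camera call takes 0.05 s, during which the arm holds its last target. There are 200 camera calls.

## Working session

There is one attempt and no reset: what is moved stays moved. The work goes in short steps, Python scripts to look and compute and a tool call to move; the robot and the scene stay as the last step left them, time stands still between calls to the robot, and variables do not carry over. Pictures are saved under pics/ and viewed, at most 11 in all, crops included, and the job is handed in when it is done.

Besides the shell and the picture viewer there is one more tool, called after ">>>" by a JSON object that holds its "api" and its "payload". apply_moves: Moves the arm, as the interface text tells. Its arguments: {"type":"object","properties":{"moves":{"type":"array","items":{"type":"array"}},"hand":{"type":"number"},"newtons":{"type":"number"}},"required":["moves"]}

```bash
mkdir -p pics; cat > h.py <<'E'
import numpy as np, cv2
from rig import get_obs, grab_frame, job_done
def snap(name,fn):
    f=grab_frame(name); cv2.imwrite(fn,f['pixels'][:,:,::-1].copy()); np.savez(fn+'.npz',**f); return f
def ray(f,u,v):
    E=np.array(f['extrinsics']);R=E[:3,:3];t=E[:3,3]
    d=R.T@np.array([(u-f['cx'])/f['fx'],(v-f['cy'])/f['fy'],1]); return -R.T@t,d
def onz(f,u,v,z):
    c,d=ray(f,u,v); return c+d*(z-c[2])/d[2]
def cloud(f):
    E=np.array(f['extrinsics']);R=E[:3,:3];t=E[:3,3];z=f['z_map']
    v,u=np.mgrid[:z.shape[0],:z.shape[1]]
    p=np.stack([(u-f['cx'])/f['fx']*z,(v-f['cy'])/f['fy']*z,z],-1)
    return (p-t)@R
E
python3 - <<'E'
from h import *
for n in('top','side'):
    f=snap(n,f'pics/{n}0.png');c,d=ray(f,280,210);print(n,c.round(),d.round(2),f['fx'])
o=get_obs();print(o)
E
```

```text
top [ 321. -132. 1246.] [ 0.2   0.02 -0.98] 520.3201506935685
side [  57. -966.  478.] [ 0.46  0.79 -0.4 ] 414.1156768620939
{'t': 0.1, 'joints': array([-1.36101968e+00,  3.20278445e-01,  1.56553452e+00, -1.19869482e-05,
        1.25743204e+00, -1.99829829e-02]), 'joint_vel': array([ 0.00240518, -0.0015578 , -0.00248011, -0.00093761, -0.00149842,
        0.00094744]), 'joint_torque': array([ 6.31294224e-04, -4.16407084e+01, -2.34704733e+01,  1.80839493e-05,
        4.89578408e-03, -5.87056761e-06]), 'eef_pos': array([ 130.87812585, -559.5060685 ,  249.54606597]), 'tcp_rot': array([-8.21918231e-04,  9.93408016e-01,  1.14629099e-01, -8.39582547e-05]), 'ft_force': array([ 0.41807839, -0.16740558, -0.0762548 ]), 'wrist_torque': array([-0.01008905, -0.0155196 ,  0.01566732]), 'finger_force': 0.0, 'finger_gap': 85.5310075807409}
```

View pics/top0.png

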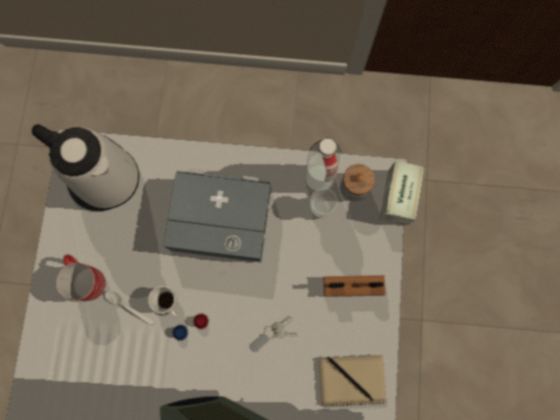

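View pics/side0.png

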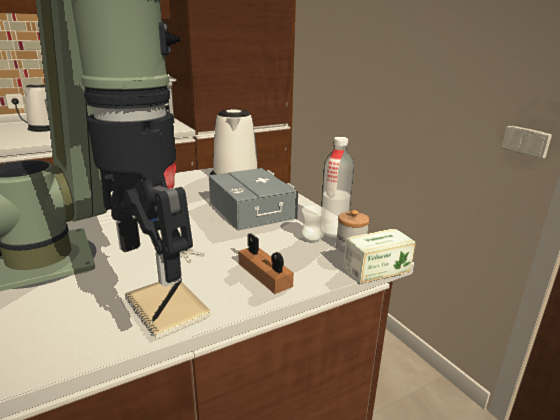

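```bash
python3 - <<'E'
from h import *
f=dict(np.load('pics/top0.png.npz'));s=dict(np.load('pics/side0.png.npz'))
a=cv2.resize(f['pixels'][170:310,155:400],None,fx=3.2,fy=3.2,interpolation=2)[:,:784]
b=cv2.resize(s['pixels'][215:300,210:320],None,fx=4,fy=4,interpolation=2)
# keep pics small: two separate canvases merged
W=np.zeros((a.shape[0]+0,a.shape[1],3),np.uint8);W[:]=a
cv2.imwrite('pics/c_top.png',W[:,:,::-1]);cv2.imwrite('pics/c_side.png',b[:,:,::-1])
P=cloud(f);hsv=cv2.cvtColor(f['pixels'],cv2.COLOR_RGB2HSV)
# dock
z=P[...,2];print('z dock',z[286,345:352],'box',z[200,240],z[243,233])
m=np.zeros(z.shape,bool);m[265:308,315:395]=1
md=m&(z>20)&(z<45)
r=cv2.minAreaRect(np.argwhere(md)[:,::-1].astype(np.float32));print('dock px',r)
print('dock corners',[onz(f,*p,34).round(1)[:2] for p in cv2.boxPoints(r)], 'ctr',onz(f,*r[0],34).round(1))
mk=m&(z>50)
n,l,st,c=cv2.connectedComponentsWithStats(mk.astype(np.uint8))
for i in range(1,n): print('key',st[i],c[i],P[l==i].mean(0).round(1),z[l==i].max(),onz(f,*c[i],72).round(1))
mb=np.zeros(z.shape,bool);mb[160:275,155:285]=1;mb&=(z>70)&(z<100)
r=cv2.minAreaRect(np.argwhere(mb)[:,::-1].astype(np.float32));print('box',r,[onz(f,*p,85).round(1)[:2] for p in cv2.boxPoints(r)])
print('lock',onz(f,233,243,87))
E
```

```text
z dock [35.6140377  32.46011084 38.07106839 34.01614327 35.85955893 38.67637733
  5.58007917] box 85.26703987509477 87.8758771662404
dock px ((353.62371826171875, 285.311279296875), (20.329425811767578, 60.90986633300781), 88.87670135498047)
dock corners [array([ 428.2, -220.1]), array([ 443.5, -360.9]), array([ 396.9, -364.1]), array([ 381.8, -224.4])] ctr [ 412.5 -292.3   34. ]
key [338 267   1   1   1] [338. 267.] [ 321.  -131.8 1246.2] 1246.242160689448 [ 447.4 -249.6   72. ]
key [327 270   1   1   1] [327. 270.] [ 321.  -131.8 1246.2] 1246.242160689448 [ 438.5 -225.4   72. ]
key [387 274   1   1   1] [387. 274.] [ 321.  -131.8 1246.2] 1246.242160689448 [ 441.5 -360.7   72. ]
key [328 279   1   1   1] [328. 279.] [ 321.  -131.8 1246.2] 1246.242160689448 [ 418.6 -229.1   72. ]
key [359 278   1   1   1] [359. 278.] [ 321.  -131.8 1246.2] 1246.242160689448 [ 427.  -298.4   72. ]
key [328 282  16   6  77] [335.76623377 284.93506494] [ 404.6 -244.3  102.6] 1246.242160689448 [ 406.9 -247.4   72. ]
key [368 282  15   5  73] [375.19178082 284.        ] [ 417.  -335.7   69.9] 79.117983675
[... 690 characters left out ...]
1.8 1246.2] 1246.242160689448 [ 388. -361.   72.]
key [362 301   1   1   1] [362. 301.] [ 321.  -131.8 1246.2] 1246.242160689448 [ 376.6 -308.    72. ]
key [339 304   1   1   1] [339. 304.] [ 321.  -131.8 1246.2] 1246.242160689448 [ 365.5 -257.4   72. ]
key [342 304   1   1   1] [342. 304.] [ 321.  -131.8 1246.2] 1246.242160689448 [ 366.1 -264.1   72. ]
key [319 307   1   1   1] [319. 307.] [ 321.  -131.8 1246.2] 1246.242160689448 [ 355.  -213.5   72. ]
box ((216.09402465820312, 212.75839233398438), (98.24203491210938, 80.73423767089844), 7.224316120147705) [array([456.7, 147.9]), array([644.2, 149.7]), array([635., -78.]), array([448.4, -72.7])]
lock [478.65934457  -9.4581604   87.        ]
```

View pics/c_top.png

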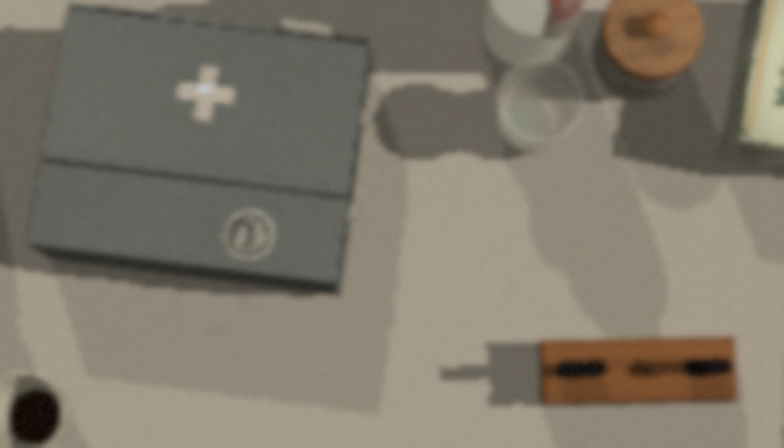

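View pics/c_side.png

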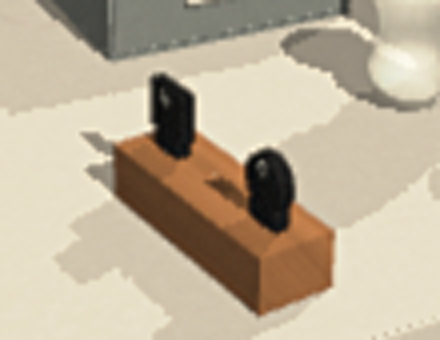

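```bash
cat >> h.py <<'E'
def to(x,y,z,psi):
    o=get_obs();w,a,b,c=o['tcp_rot'];p=o['eef_pos']
    from scipy.spatial.transform import Rotation as Ro
    R=Ro.from_quat([a,b,c,w]).as_matrix()
    p0=np.arctan2(R[1,1],R[0,1]); d=R.T@(np.array([x,y,z])-p)
    yaw=-((psi-p0+np.pi)%(2*np.pi)-np.pi)
    print('t',round(o['t'],2),'tcp',p.round(1),'psi',round(p0,3),'F',o['ft_force'].round(1),'q6',o['joints'][5].round(2),'gap',round(o['finger_gap'],1),'-> shift',d.round(1),'yaw',round(yaw,3))
E
python3 - <<'E'
from h import *
f=dict(np.load('pics/top0.png.npz'))
g=cv2.cvtColor(f['pixels'],cv2.COLOR_RGB2GRAY)
k=8
r=cv2.resize(g[230:258,219:249],None,fx=k,fy=k,interpolation=cv2.INTER_CUBIC)
t=np.percentile(r,84);m=(r>t).astype(np.uint8)
n,l,st,c=cv2.connectedComponentsWithStats(m);i=1+st[1:,4].argmax()
cs,_=cv2.findContours((l==i).astype(np.uint8),0,1);cc=max(cs,key=cv2.contourArea);e=cv2.fitEllipse(cv2.convexHull(cc));print(e)
u,v=(e[0][0]+.5)/k-.5+219,(e[0][1]+.5)/k-.5+230;print('lock',u,v,onz(f,u,v,87))
# lid seam & front edge direction: dark key heads in dock
s=g.astype(float)
for nm,x0,x1 in(('sq',325,347),('rd',365,387)):
    w=np.clip(45-s[278:294,x0:x1],0,None);V,U=np.mgrid[278:294,x0:x1]
    u,v=(U*w).sum()/w.sum(),(V*w).sum()/w.sum();print(nm,u,v,onz(f,u,v,72).round(1),(w>0).sum())
# lid seam line
hs=[]
for u in range(185,262,4):
    col=s[205:240,u];b=cv2.GaussianBlur(col.reshape(-1,1),(1,3),0).ravel();j=b.argmin();hs.append((u,205+j,b[j]))
q=np.array(hs)[:,:2].astype(np.float32);L=cv2.fitLine(q,cv2.DIST_HUBER,0,.01,.01).ravel();
p1=onz(f,L[2]-30*L[0],L[3]-30*L[1],85);p2=onz(f,L[2]+30*L[0],L[3]+30*L[1],85);print('seam',p1.round(1),p2.round(1),'yaw',np.arctan2(-(p1-p2)[0],(p1-p2)[1]))
to(417,-337,110,0.105)
E
```

```text
((112.43353271484375, 105.58722686767578), (130.6717987060547, 135.77545166015625), 45.290557861328125)
lock 232.61669158935547 242.76090335845947 [479.1215395  -8.5426333  87.       ]
sq 335.8067307692308 284.99134615384617 [ 406.8 -247.5   72. ] 67
rd 374.6657303370786 284.3895131086142 [ 415.8 -334.2   72. ] 56
seam [517.4 111.1  85. ] [513.3 -25.1  85. ] yaw -0.03019997743272162
t 0.1 tcp [ 130.9 -559.5  249.5] psi -1.341 F [ 0.4 -0.2 -0.1] q6 -0.02 gap 85.5 -> shift [ 329.3 -151.3  139.8] yaw -1.446
```

>>> {"api": "apply_moves", "payload": {"moves": [[[328,-149,139],-1.446],[[328,-149,139],-1.446],[[328,-149,139],-1.446],[[328,-149,139],-1.446],[[328,-149,139],-1.446],[[328,-149,139],-1.446],[[328,-149,139],-1.446],[[328,-149,139],-1.446],[[328,-149,139],-1.446],[[328,-149,139],-1.446],[[328,-149,139],-1.446],[[328,-149,139],-1.446],[[328,-149,139],-1.446],[[328,-149,139],-1.446],[[328,-149,139],-1.446],[[328,-149,139],-1.446]], "hand": 50}}

```text
t: 1.43
eef_pos: [416.2, -340.3, 111.4]
tcp_rot: [0.0, 0.67, 0.743, -0.0]
ft_force: [0.1, -0.3, 0.3]
finger_gap: 50.1
finger_force: 0.0
```

```bash
python3 - <<'E'
from h import *
f=snap('side','pics/side1.png')
b=cv2.resize(f['pixels'][180:310,180:360],None,fx=4,fy=4,interpolation=2)
cv2.imwrite('pics/c_side1.png',b[:,:,::-1])
to(416.5,-335.5,58,0.105)
E
```

```text
t 1.48 tcp [ 416.2 -340.3  111.4] psi 0.104 F [-0.2 -0.4 -0. ] q6 -0.81 gap 50.1 -> shift [ 4.8  0.8 53.4] yaw -0.001
```

View pics/c_side1.png

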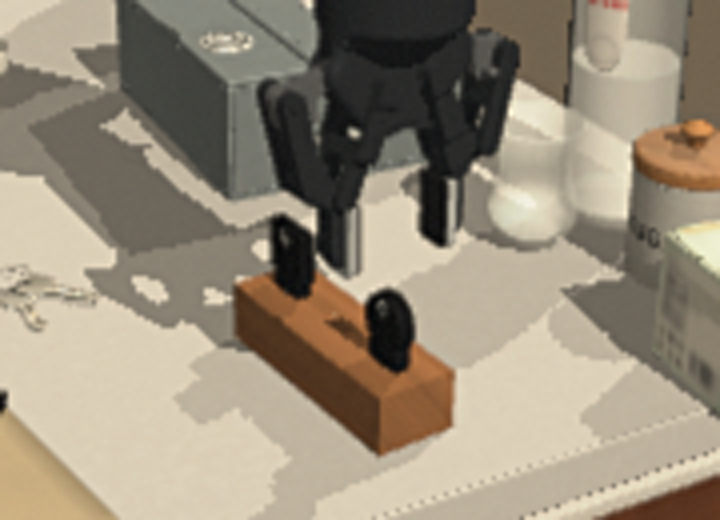

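```bash
python3 - <<'E'
from h import *
f=dict(np.load('pics/side0.png.npz'));g=cv2.cvtColor(f['pixels'],cv2.COLOR_RGB2GRAY)
m=(g[245:285,262:292]<50).astype(np.uint8)
n,l,st,c=cv2.connectedComponentsWithStats(m);i=1+st[1:,4].argmax();print(st[i],c[i])
u0,v0,w,h=st[i][:4];u=262+u0+w/2-.5
ppm=f['fx']/f['z_map'][262,277];print('px/mm',ppm)
for v in (245+v0, 245+v0+h-1): print(u,v)
# top of head z=74.5, bottom of collar z=34 along the axis
print(onz(f,u,245+v0,74),onz(f,u,245+v0+h-1,35))
r=g[180:200,222:252];r=cv2.resize(r,None,fx=8,fy=8,interpolation=2)
mm=(r>np.percentile(r,80)).astype(np.uint8);n,l,st,c=cv2.connectedComponentsWithStats(mm);i=1+st[1:,4].argmax()
p=np.argwhere(l==i)[:,::-1].astype(np.float32);e=cv2.fitEllipse(cv2.convexHull(p.astype(np.int32)));print(e)
u,v=e[0][0]/8-.5+222,e[0][1]/8-.5+180;print('lock side',u,v,onz(f,u,v,87))
E
```

```text
[ 10   8  11  20 170] [15.02941176 17.51176471]
px/mm 0.5043455002242314
277.0 253
277.0 272
[ 415.05500366 -343.19725917   74.        ] [ 411.7729339  -350.21321406   35.        ]
((118.47193908691406, 84.17486572265625), (55.914451599121094, 119.56145477294922), 90.46641540527344)
lock side 236.30899238586426 190.02185821533203 [474.64841706 -16.89883397  87.        ]
```

>>> {"api": "apply_moves", "payload": {"moves": [[[1,0,30],0],[[1,0,53],0],[[1,0,53],0],[[1,0,53],0],[[1,0,53],0]]}}

```text
t: 1.9
eef_pos: [416.9, -339.8, 59.3]
tcp_rot: [0.001, 0.669, 0.743, 0.0]
ft_force: [0.3, -0.0, 0.2]
finger_gap: 49.4
finger_force: 0.0
```

>>> {"api": "apply_moves", "payload": {"moves": [[[0,0,0],0],[[0,0,0],0],[[0,0,0],0],[[0,0,0],0],[[0,0,0],0],[[0,0,0],0]], "hand": 0, "newtons": 40}}

```text
t: 2.4
eef_pos: [416.7, -339.5, 59.3]
tcp_rot: [0.001, 0.669, 0.743, -0.0]
ft_force: [0.3, 0.6, 6.4]
finger_gap: 9.4
finger_force: 40.6
```

>>> {"api": "apply_moves", "payload": {"moves": [[[0,0,-40],0],[[0,0,-80],0],[[0,0,-110],0],[[0,0,-110],0],[[0,0,-110],0]], "newtons": 60}}

```text
t: 2.82
eef_pos: [417.0, -339.7, 170.2]
tcp_rot: [0.002, 0.669, 0.743, 0.0]
ft_force: [-0.1, 0.5, -0.8]
finger_gap: 9.5
finger_force: 61.7
```

```bash
python3 - <<'E'
from h import *
to(478.5,-11,170,1.5708-.033)
E
```

```text
t 2.82 tcp [ 417.  -339.7  170.2] psi 0.105 F [-0.1  0.5 -0.8] q6 -0.81 gap 9.5 -> shift [320.4  95.6  -0.5] yaw -1.433
```

>>> {"api": "apply_moves", "payload": {"moves": [[[320.4,95.6,0],-1.433],[[320.4,95.6,0],-1.433],[[320.4,95.6,0],-1.433],[[320.4,95.6,0],-1.433],[[320.4,95.6,0],-1.433],[[320.4,95.6,0],-1.433],[[320.4,95.6,0],-1.433],[[320.4,95.6,0],-1.433],[[320.4,95.6,0],-1.433],[[320.4,95.6,0],-1.433],[[320.4,95.6,0],-1.433],[[320.4,95.6,0],-1.433],[[320.4,95.6,0],-1.433],[[320.4,95.6,0],-1.433],[[320.4,95.6,0],-1.433],[[320.4,95.6,0],-1.433]]}}

```text
t: 4.15
eef_pos: [477.5, -10.6, 167.8]
tcp_rot: [-0.001, 0.017, 1.0, -0.0]
ft_force: [0.0, -0.3, -0.8]
finger_gap: 8.8
finger_force: 61.7
```

```bash
python3 - <<'E'
from h import *
f=snap('side','pics/side2.png');g=snap('top','pics/top2.png')
b=cv2.resize(f['pixels'][95:215,170:310],None,fx=4.8,fy=4.8,interpolation=2)
cv2.imwrite('pics/c_side2.png',b[:,:,::-1])
to(478.5,-11,170,1.538)
E
```

```text
t 4.25 tcp [477.7 -10.6 168.1] psi 1.537 F [-0.3 -0.6 -0.4] q6 -1.58 gap 9.1 -> shift [-0.8 -0.4 -1.9] yaw -0.001
```

View pics/c_side2.png

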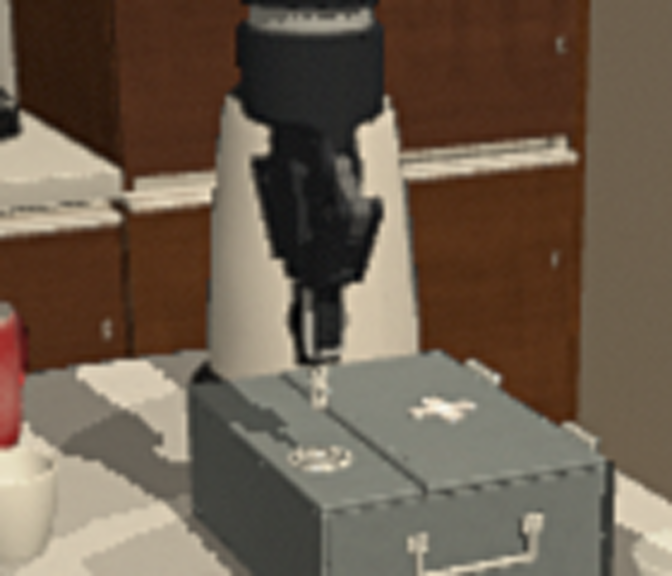

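```bash
python3 - <<'E'
from h import *
f=dict(np.load('pics/side2.png.npz'));p=f['pixels'].astype(int);g=cv2.cvtColor(f['pixels'],cv2.COLOR_RGB2GRAY).astype(int)
print(g[168:198,228:246])
def pr(P):
    E=np.array(f['extrinsics']);q=E[:3,:3]@np.array(P)+E[:3,3];return (f['fx']*q[0]/q[2]+f['cx'],f['fy']*q[1]/q[2]+f['cy'])
for P in((479.1,-8.5,87),(477.6,-10.6,121),(473.1,-10.6,121),(477.6,-8.6,121),(477.6,-10.6,115)):print(P,np.round(pr(P),2))
E
```

```text
[[179 185 191 112  32  60 157  95  84 146 152 148 152 185 198 198 196 196]
 [179 184 189 116  31  17  82  79  78  97  85  68  88 188 199 196 196 197]
 [180 186 189 120  43  22  30  34  48  69  89  81 116 168 172 160 156 148]
 [181 183 188 169 126 112 104  92 127 172 144 127 132 140 138 135 134 132]
 [148 133 143 143 135 132 118 164 138 196 153 135 134 131 132 133 132 132]
 [104  88 112 130 130 133 123 169 178 186 143 131 133 132 132 133 132 133]
 [118 103  85 109 126 134 148 173 200 188 136 130 132 132 132 133 133 135]
 [126 124 103  81 101 118 123 164 188 203 151 132 132 132 133 133 133 132]
 [128 129 127 123  91  91 113 149 134 164 164 139 132 133 132 132 133 132]
 [125 128 126 131 119  92 105 161 131 175 142 131 132 133 133 132 131 131]
 [129 128 128 129 128 120 114 172 180 204 133 130 132 132 131 133 132 133]
 [131 130 130 130 129 129 127 162 169 164 120 128 131 132 132 132 133 132]
 [134 132 131 130 129 129 129 135 130 113  89 114 130 129 131 132 131 132]
 [126 132 131 130 129 127 128 129 129 123  96  88 110 126 133 134 130 130]
 [ 92 124 131 131 131 131 129 129 130 132 126 108 
[... 627 characters left out ...]
129 128 144 165 144 130 147 162 172 184 178 158 161 225 193 140 127 126]
 [121 128 129 127 130 160 182 210 211 212 223 184 154 161 142 128 127 129]
 [ 85 117 129 125 126 135 142 150 149 147 154 141 130 128 128 129 131 130]
 [ 63  84 118 132 128 127 126 125 124 124 128 127 127 128 129 129 130 130]
 [ 62  60  80 111 130 130 127 127 128 128 128 128 128 127 127 127 126 127]
 [ 64  60  60  74 107 131 132 129 129 128 128 127 127 128 127 128 129 130]
 [ 62  62  60  58  76 108 131 132 131 129 128 128 130 127 129 131 130 130]]
(479.1, -8.5, 87) [236.54 188.77]
(477.6, -10.6, 121) [236.04 177.02]
(473.1, -10.6, 121) [234.47 177.27]
(477.6, -8.6, 121) [235.72 176.8 ]
(477.6, -10.6, 115) [236.09 179.17]
```

>>> {"api": "apply_moves", "payload": {"moves": [[[-1,0.6,15],0],[[-1,0.6,22],0],[[-1,0.6,24],0],[[-1,0.6,26],0],[[-1,0.6,28],0],[[-1,0.6,30],0],[[-1,0.6,31],0],[[-1,0.6,31],0]]}}

```text
t: 4.92
eef_pos: [479.1, -9.6, 137.4]
tcp_rot: [0.0, 0.017, 1.0, 0.0]
ft_force: [1.2, 1.6, -0.3]
finger_gap: 9.1
finger_force: 61.7
```

```bash
python3 - <<'E'
from h import *
f=snap('side','pics/side3.png')
b=cv2.resize(f['pixels'][135:205,200:275],None,fx=8,fy=8,interpolation=2)
cv2.imwrite('pics/c_side3.png',b[:,:,::-1])
to(478.5,-11,140.3,1.538)
E
```

```text
t 4.97 tcp [479.1  -9.7 137.4] psi 1.538 F [ 1.2  1.8 -0.9] q6 -1.58 gap 9.1 -> shift [ 0.5 -1.4 -2.9] yaw -0.0
```

View pics/c_side3.png

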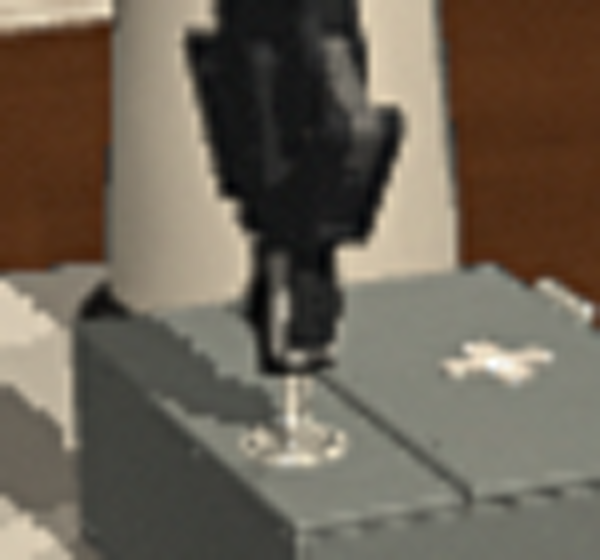

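>>> {"api": "apply_moves", "payload": {"moves": [[[0,0,2],0],[[0,0,4],0],[[0,0,6],0],[[0,0,6],0]]}}

```text
t: 5.3
eef_pos: [478.8, -9.1, 131.5]
tcp_rot: [0.0, 0.017, 1.0, 0.001]
ft_force: [0.1, 6.0, 2.1]
finger_gap: 8.9
finger_force: 62.1
```

>>> {"api": "apply_moves", "payload": {"moves": [[[0,0.7,0],0],[[0,0.7,2],0],[[0,0.7,4],0],[[0,0.7,4],0]]}}

```text
t: 5.63
eef_pos: [478.8, -9.0, 126.9]
tcp_rot: [-0.0, 0.016, 1.0, 0.0]
ft_force: [1.3, 5.3, 0.7]
finger_gap: 9.0
finger_force: 61.7
```

>>> {"api": "apply_moves", "payload": {"moves": [[[0,0.8,1],0],[[0,0.8,3],0],[[0,0.8,5],0],[[0,0.8,5],0]]}}

```text
t: 5.97
eef_pos: [478.7, -8.8, 121.7]
tcp_rot: [-0.0, 0.016, 1.0, -0.0]
ft_force: [-0.2, 0.1, -0.7]
finger_gap: 9.1
finger_force: 61.7
```

>>> {"api": "apply_moves", "payload": {"moves": [[[0,0,3],0],[[0,0,6],0],[[0,0,8],0],[[0,0,10],0],[[0,0,10.5],0],[[0,0,10.5],0]]}}

```text
t: 6.47
eef_pos: [478.9, -8.7, 112.3]
tcp_rot: [0.0, 0.016, 1.0, -0.0]
ft_force: [-2.3, -1.3, 6.2]
finger_gap: 9.5
finger_force: 63.0
```

>>> {"api": "apply_moves", "payload": {"moves": [[[0,0,1],0],[[0,0,1],0],[[0,0,1],0]]}}

```text
t: 6.72
eef_pos: [478.9, -8.7, 112.2]
tcp_rot: [0.0, 0.016, 1.0, -0.0]
ft_force: [-4.5, -0.5, 13.8]
finger_gap: 8.8
finger_force: 64.1
```

>>> {"api": "apply_moves", "payload": {"moves": [[[0,0,0],0.1],[[0,0,0],0.2],[[0,0,0],0.3],[[0,0,0],0.4],[[0,0,0],0.5],[[0,0,0],0.5]]}}

```text
t: 7.22
eef_pos: [478.8, -8.5, 112.2]
tcp_rot: [0.0, 0.265, 0.964, -0.0]
ft_force: [-3.9, 0.6, 14.7]
finger_gap: 9.2
finger_force: 63.9
```

>>> {"api": "apply_moves", "payload": {"moves": [[[0,0,0],0.1],[[0,0,0],0.2],[[0,0,0],0.3],[[0,0,0],0.4],[[0,0,0],0.5],[[0,0,0],0.6],[[0,0,0],0.7],[[0,0,0],0.8],[[0,0,0],0.87],[[0,0,0],0.87],[[0,0,0],0.87]]}}

```text
t: 8.13
eef_pos: [478.4, -8.8, 112.2]
tcp_rot: [0.0, 0.645, 0.764, -0.0]
ft_force: [-3.9, -0.4, 15.5]
finger_gap: 9.0
finger_force: 64.0
```

```bash
python3 - <<'E'
from h import *
f=snap('side','pics/side4.png')
b=cv2.resize(f['pixels'][115:235,190:310],None,fx=4.8,fy=4.8,interpolation=2)
cv2.imwrite('pics/c_side4.png',b[:,:,::-1])
print(get_obs()['wrist_torque']); to(478.5,-11,170,1.538-1.5)
E
```

```text
[-0.10481328  1.01208634 -0.03067862]
t 8.18 tcp [478.3  -8.7 112.2] psi 0.168 F [-5.2  0.2 14.8] q6 -0.21 gap 8.9 -> shift [ -2.3  -0.3 -57.8] yaw 0.13
```

View pics/c_side4.png

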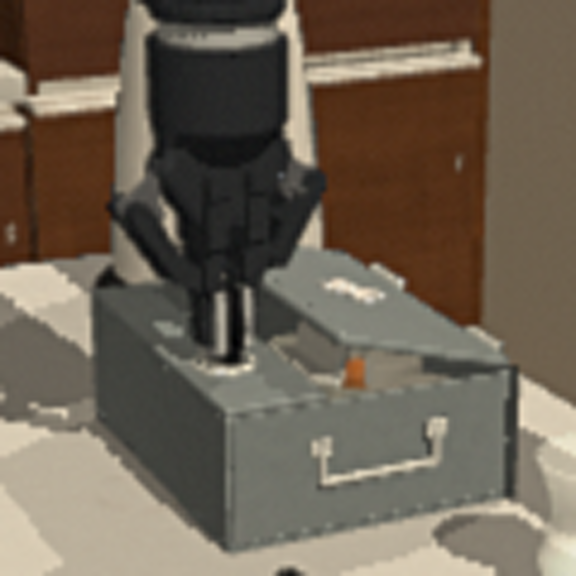

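>>> {"api": "apply_moves", "payload": {"moves": [[[0,0,-1],0],[[0,0,-1.3],0],[[0,0,-1.3],0],[[0,0,-1.3],0]]}}

```text
t: 8.52
eef_pos: [478.3, -8.7, 112.3]
tcp_rot: [-0.0, 0.645, 0.764, -0.001]
ft_force: [-3.8, -1.5, 7.3]
finger_gap: 9.5
finger_force: 62.7
```

>>> {"api": "apply_moves", "payload": {"moves": [[[0,0,0],0],[[0,0,0],0],[[0,0,0],0],[[0,0,0],0]], "hand": 22}}

```text
t: 8.85
eef_pos: [479.0, -8.3, 111.8]
tcp_rot: [-0.0, 0.645, 0.764, -0.0]
ft_force: [0.2, -0.4, 0.7]
finger_gap: 22.0
finger_force: 0.0
```

>>> {"api": "apply_moves", "payload": {"moves": [[[0,0,-10],0],[[0,0,-35],0],[[0,0,-75],0],[[0,0,-100],0],[[0,0,-100],0],[[0,0,-100],0]]}}

```text
t: 9.35
eef_pos: [479.7, -8.4, 213.3]
tcp_rot: [0.001, 0.645, 0.764, 0.001]
ft_force: [-1.0, 0.4, -1.0]
finger_gap: 21.9
finger_force: 0.0
```

```bash
python3 - <<'E'
from h import *
f=snap('side','pics/side5.png')
b=cv2.resize(f['pixels'][115:235,190:310],None,fx=4.8,fy=4.8,interpolation=2)
cv2.imwrite('pics/c_side5.png',b[:,:,::-1])
P=cloud(snap('top','pics/top5.png'));z=P[...,2]
# lid points: left part of the box free of the arm
m=np.abs(P[...,1]-70)<15
m&=(P[...,0]>490)&(P[...,0]<650)&(z>60)&(z<200)
q=P[m]
for a in range(490,640,10):
    k=(q[:,0]>=a)&(q[:,0]<a+10)
    if k.any(): print(a,np.median(q[k,2]).round(1),k.sum())
to(470,50,200,1.538)
E
```

```text
490 84.8 33
500 84.7 15
630 86.0 6
t 9.45 tcp [478.1  -8.3 211. ] psi 0.168 F [0.1 0.5 0.2] q6 -0.21 gap 22.2 -> shift [58.9  1.8 11.1] yaw -1.37
```

View pics/c_side5.png

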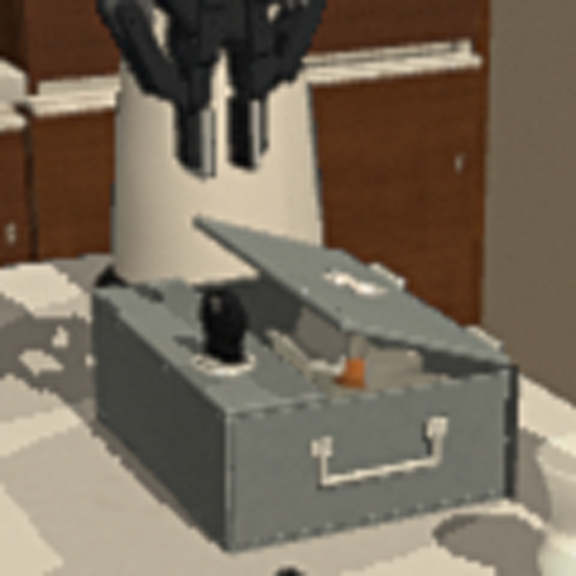

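```bash
python3 - <<'E'
from h import *
to(485,76,200,1.538)
E
```

```text
t 9.45 tcp [478.1  -8.3 211. ] psi 0.168 F [0.1 0.5 0.2] q6 -0.21 gap 22.2 -> shift [82.  20.9 11. ] yaw -1.37
```

>>> {"api": "apply_moves", "payload": {"moves": [[[82,21,0],-1.37],[[82,21,0],-1.37],[[82,21,0],-1.37],[[82,21,0],-1.37],[[82,21,0],-1.37],[[82,21,0],-1.37],[[82,21,0],-1.37],[[82,21,0],-1.37],[[82,21,0],-1.37],[[82,21,0],-1.37],[[82,21,0],-1.37],[[82,21,0],-1.37],[[82,21,30],-1.37],[[82,21,60],-1.37],[[82,21,84],-1.37],[[82,21,84],-1.37],[[82,21,84],-1.37]], "hand": 0}}

```text
t: 10.87
eef_pos: [484.8, 75.8, 126.7]
tcp_rot: [-0.002, 0.017, 1.0, -0.0]
ft_force: [0.6, 0.4, 0.2]
finger_gap: 0.2
finger_force: 0.0
```

```bash
python3 - <<'E'
from h import *
to(500,76,127,1.538)
for th in np.arange(.35,1.46,.1): print(round(th,2),'rel x',round(-(633.7-116.5*np.cos(th)-9-485),1),'z',round(-(82+116.5*np.sin(th)+3-127),1))
E
```

```text
t 10.87 tcp [484.8  75.8 126.7] psi 1.536 F [0.6 0.4 0.2] q6 -1.4 gap 0.2 -> shift [-15.2   0.7  -0.4] yaw -0.002
0.35 rel x -30.3 z 2.1
0.45 rel x -34.8 z -8.7
0.55 rel x -40.4 z -18.9
0.65 rel x -47.0 z -28.5
0.75 rel x -54.5 z -37.4
0.85 rel x -62.8 z -45.5
0.95 rel x -71.9 z -52.8
1.05 rel x -81.7 z -59.1
1.15 rel x -92.1 z -64.3
1.25 rel x -103.0 z -68.6
1.35 rel x -114.2 z -71.7
1.45 rel x -125.7 z -73.7
```

>>> {"api": "apply_moves", "payload": {"moves": [[[-15,0,1],0],[[-25,0,1],0],[[-30,0,0],0],[[-33,0,-4],0],[[-35,0,-9],0],[[-38,0,-14],0],[[-40,0,-19],0],[[-44,0,-24],0],[[-47,0,-28],0],[[-51,0,-33],0],[[-54,0,-37],0],[[-54,0,-37],0]]}}

```text
t: 11.87
eef_pos: [535.7, 74.5, 167.8]
tcp_rot: [-0.004, 0.017, 1.0, 0.0]
ft_force: [-9.5, 0.6, 7.1]
finger_gap: 0.1
finger_force: 4.6
```

```bash
python3 - <<'E'
from h import *
f=snap('side','pics/side6.png')
b=cv2.resize(f['pixels'][85:235,180:320],None,fx=4,fy=4,interpolation=2)
cv2.imwrite('pics/c_side6.png',b[:,:,::-1])
to(500,76,127,1.538)
E
```

```text
t 11.92 tcp [537.2  74.4 167.4] psi 1.537 F [-5.5 -0.4  4.2] q6 -1.42 gap -0.1 -> shift [37.1  0.3 40.6] yaw -0.001
```

View pics/c_side6.png

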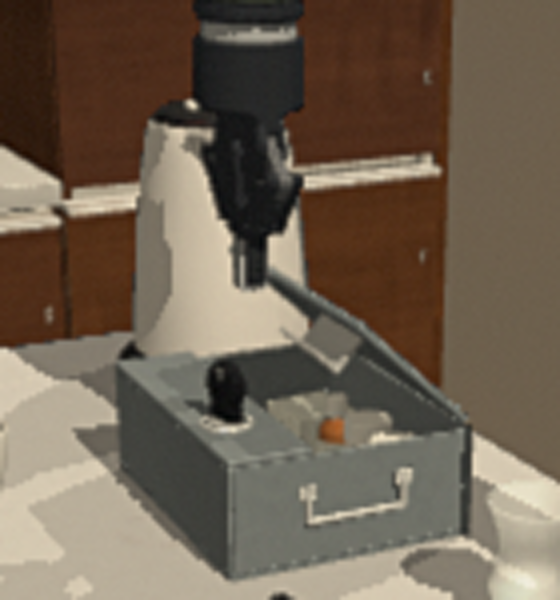

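>>> {"api": "apply_moves", "payload": {"moves": [[[-4,0,-4],0],[[-8,0,-8],0],[[-13,0,-12],0],[[-18,0,-16],0],[[-23,0,-19],0],[[-28,0,-22],0],[[-33,0,-25],0],[[-38,0,-27],0],[[-44,0,-30],0],[[-49,0,-32],0],[[-55,0,-33],0],[[-60,0,-34],0],[[-66,0,-35],0],[[-70,0,-35],0],[[-70,0,-35],0],[[-70,0,-35],0]]}}

```text
t: 13.25
eef_pos: [610.0, 71.9, 199.8]
tcp_rot: [-0.0, 0.016, 1.0, -0.0]
ft_force: [0.1, -0.3, 0.3]
finger_gap: -0.0
finger_force: 0.0
```

>>> {"api": "apply_moves", "payload": {"moves": [[[2,0,0],0],[[10,0,0],0],[[30,0,0],0],[[60,0,-10],0],[[90,0,-30],0],[[90,0,-30],0],[[90,0,-30],0],[[90,0,-30],0]]}}

```text
t: 13.92
eef_pos: [519.8, 74.9, 230.4]
tcp_rot: [0.001, 0.016, 1.0, 0.0]
ft_force: [-0.2, -0.2, -1.0]
finger_gap: 0.1
finger_force: 0.0
```

```bash
python3 - <<'E'
from h import *
f=snap('side','pics/side7.png')
b=cv2.resize(f['pixels'][85:235,180:320],None,fx=4,fy=4,interpolation=2)
cv2.imwrite('pics/c_side7.png',b[:,:,::-1])
to(500,76,127,1.538)
E
```

```text
t 13.97 tcp [520.1  74.9 229.8] psi 1.538 F [ 0.3  1.  -0.9] q6 -1.42 gap -0.2 -> shift [ 20.1   0.5 102.8] yaw 0.0
```

View pics/c_side7.png

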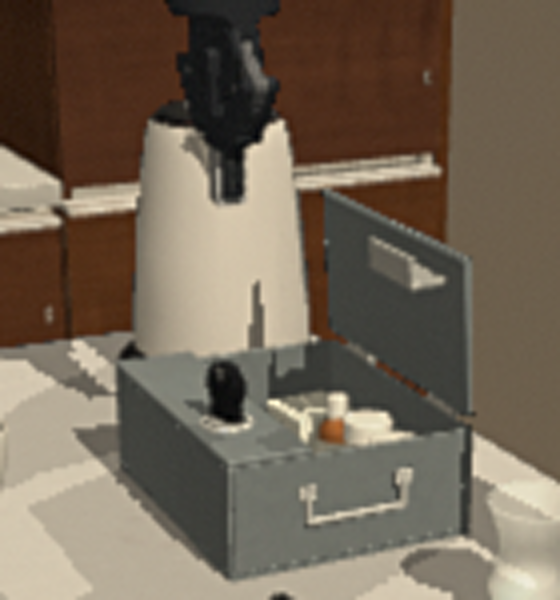

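The lid stands about upright, the key is home and turned, and the arm is clear of everything.

```bash
python3 -c "
from h import *
print(job_done())"
```

```text
the job is handed in; nothing more can be done
None
```

The box is open and the job is handed in, though no verdict came back: in the last picture the lid stands upright by itself and the round-headed key is turned and home in the lock. The arm never went near the square-headed key, and the run took about 14 s.

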